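# Hold the clock door to its hinges for pinning

### The arm

A 7-joint arm with a two-finger parallel gripper is mounted at the origin on the work surface. World frame = base frame: x ahead of the robot, y to its left, z up, the work surface at z = 0. Lengths are in m, angles in rad, forces in N, time in s.
With the tool pointing down it reaches from about 0.35 to 0.9 m from the base axis. Payload 8.1 kg.
Tool frame: the origin (TCP) lies at the very end of the fingers, on their centre line; the grasp point (between the pads) lies 19 mm behind it; z points along the fingers, y is the line along which they close (so a half turn about z gives the same grasp; the last joint's range is limited). The gripper opens to 92 mm and grips with 3 to 60 N. Pads are 19 mm wide; open, the fingers measure 130 mm over their backs; the gripper's body (75 mm by 190 mm) begins 47 mm behind the grasp point.
Start: joints at [-1.315, 0.434, 0.025, 1.573, -0.012, 1.134, -0.075], TCP at [0.219, 0.585, 0.227] pointing down, gripper open.
Joint ranges: [-2.62, 2.62], [-0.44, 2.09], [-1.27, 1.32], [0.08, 2.57], [-1.32, 4.46], [0.12, 2], [-2.74, 2.74]. Speed limits (rad/s): [2.22, 2.22, 3.01, 3.01, 3.14, 3.14, 3.14].

### API

Orientations are given as a rotation vector (axis times angle).
In Python, from cell import arm gives the robot as it stands.
- The arm moves only by the shell command python3 -m pendant 'ROWS' [FORCE]. ROWS is a JSON object of lists of equal length, an entry for each row: "slide": the shift along the tool's x, y, z in units of 0.3 m (1.0 is 0.3 m), a list of three; "dr": the turn, a rotation vector about the tool's x, y, z in units of 0.12 rad (1.0 is 0.12 rad), a list of three; "claw": the opening, from 0 (shut) to 1 (fully open). In form: {"slide": [[tx, ty, tz], ...], "dr": [[ax, ay, az], ...], "claw": [claw, ...]}. A call has 1 to 10 rows; each row shifts and turns the commanded pose from where the row before left it, along the tool's axes as they then stand; what a row does not reach is not made up. A row lasts 1/10 s, in which the tool goes at most 50 mm and 8.59 degrees, less where a joint would pass 70% of its speed; a pose out of reach is approached as far as the arm can. A call with a number of a shift or a turn outside -1 to 1 is refused whole. A call with a gripper value outside its range is refused whole. The fingers move at their own pace and stop on an object; FORCE is the grip in N (left out, the last holds). Time passes only in rows, so rows that do not move let the fingers close. It gives the time, the measured TCP pose, the force, the opening and the grip force at its end, in the units of the state.
- arm.observe(): the state, without advancing time (a new reading comes with each control period).
- arm.get_image(name): name is "side" or "top" or "wrist"; returns the picture (420x560x3 uint8, red, green, blue); there is no depth.
- arm.calibration(name): a dict with "K" (3x3 intrinsics, pixels), "xyz" and "orientation" of the camera in the world. Camera axes: x right, y up, looking along -z (the intrinsics and any distortion apply to the point x, -y, -z); pixel columns grow to the right and rows downward; lengths in m; the calibration is good to about 2 mm. A picture is of the moment at which its call begins: read the wrist's pose just before it. calibration takes no time and is no camera call; for the wrist camera it gives the pose at the moment of the call.
- arm.sign_off(): hands the job in; it is judged then, once.
The state is a dict: "clock": time; "joints": joint angles; "dq": joint speeds; "joint_efforts": joint torques, N m; "position": TCP position; "ee_rot": TCP orientation; "force": force on the tool from outside, world axes, zero at the start; "ft_torque": the same for the moment, N m; "width": opening from 0.0 (shut) to 1.0 (fully open); "gripper_force": force on a finger pad.
Only numpy, scipy, OpenCV 4.12 (cv2) and the standard library are available. Lean on these libraries where they do the work, as an engineer would, in place of code of your own. Each camera call takes 0.05 s, during which the arm holds its last target. There are 200 camera calls.

### The job

The small mantel clock needs its door hung again. Lift the door up and off the two arms of the wire stand and bring it to the clock so that, with the door standing wide open, its two hinge knuckles sit in the gaps between the clock's knuckles and all the holes line up ready for the pins. Finish while still holding it there, steady and free in the gripper, not leaning or resting on the clock; do not force the hinges, let the door touch the bench or disturb the other things on the bench.

Things in the scene. Friction and masses are not known exactly. Their poses are not given: they have to be found in the camera images.
- door: The clock's door, loose, about 0.2 kg: dark wooden frame without glass, 140 mm wide (y), 150 high (z), 12 thick (x); rails 18 mm high, stiles 17 mm wide, opening 106 by 114 mm. Origin: centre of its bottom edge; front face at x = -6 mm, back at x = +6, hinge edge at y = +70. It starts hanging upright by its top rail on the stand's two arms, bottom edge 45 mm above the bench.
- door_grip (a point): Centre of the door's top rail, at (0, 0, 141) mm in the door's frame, axes as the door's. Here, between the stand's arms, the 12 mm thick, 18 mm high rail is free to be pinched from above across its thickness (x).
- door_knuckle_low (a point): Centre of the door's lower hinge knuckle, a brass tube along z, 10 mm outside diameter, 6 mm bore, 16 mm long. At (6, 76.5, 32) mm in the door's frame: it stands out past the hinge edge, its axis in the plane of the back face.
- door_knuckle_top (a point): Centre of the door's upper hinge knuckle, the same tube, at (6, 76.5, 118) mm in the door's frame. There are 3 mm to spare above, below and towards the case when it is in line; the door's hinge edge then passes the clock's knuckles with 1.5 mm to spare.
- clock: The mantel clock case, fixed: dark wood, 137 mm wide (y), 110 deep (x), 218 high, brass handle on top to 237 mm, white dial on its front. Origin: centre of its underside; front at x = -55 mm, facing -x. When hung and shut the door's axes are parallel to the clock's; it opens clockwise seen from above: at a right angle door yaw = clock yaw - pi/2 and it sticks out from the front.
- clock_gap_low (a point): Place of the lower door knuckle: centre of the 22 mm gap between the clock's two lower hinge knuckles (brass tubes along z, 10 mm outside, 6 mm bore, 12 mm long). 74 mm above the bench, at x = -55, y = +76.5 mm in the clock's frame: on the hinge line, 8 mm outside the case's side. The gap is open to the front.
- clock_gap_top (a point): Place of the upper door knuckle: centre of the same gap between the clock's two upper knuckles, on the same vertical hinge line, 160 mm above the bench. With the holes in line the door's bottom edge is 42 mm above the bench.
- stand: The wire stand, fixed: wooden base 125 by 130 by 14 mm, two posts of 6 mm wire at x = 0, y = -40 and +40 mm, cross wire 95 mm up. Each post bends at the top into a level arm towards -x, top side 177 mm up, its end turned up to 190 mm at x = -70 mm. Origin: on the bench midway between the posts. The arms run through the door's opening; its axes are parallel to the stand's, 38 mm before the posts.
- driver_stand: Bystander, loose: dark wooden slotted stand, 150 by 45 mm, with six upright screwdrivers with coloured ends, 102 mm high. Origin: centre of its underside.
- movement_holder: Bystander, loose: steel movement holder with cam lock and a brass movement in it, about 90 mm long, 32 mm high. Origin: centre of its underside.
- spring_bar_tool: Bystander, loose: bronze spring bar tool, a rod about 137 mm long and 10 mm thick lying flat along its x axis. Origin: near its middle, at its underside.
- domed_watch: Bystander, loose: pocket watch hanging under a glass dome on a round wooden foot 88 mm across, 112 mm high. Origin: centre of its underside.
Not all that is in view belongs to the job. Leave any purple look-alike of the clock alone. What is shaped like the stand but pink is not meant.

How it is judged:
On the way:
1. the door is lifted up and off the stand's arms, held by the fingers alone (height (world z) of door above 0.058 m and contact force between the fingers and door above 1 N and contact force between door and stand below 0.05 N), for 0.2 s.
At the end, for the whole second after the job is handed in: Both door knuckles lie within 2.5 mm sideways of the hinge line and 4.5 mm of their gap centres, the door at least about 45 degrees open, held by the fingers (over 1 N), bearing on the clock with under 1.5 N, off the stand, and steady (under 20 mm/s) (horizontal distance between door_knuckle_low and clock_gap_low below 0.0025 m and horizontal distance between door_knuckle_top and clock_gap_top below 0.0025 m and distance between door_knuckle_low and clock_gap_low below 0.0045 m and distance between door_knuckle_top and clock_gap_top below 0.0045 m and x of door in the frame of clock below -0.105 m and contact force between the fingers and door above 1 N and contact force between door and clock below 1.5 N and contact force between door and stand below 0.05 N and linear speed of door below 0.02 m/s); the arm keeps its last pose, push and grip.
It fails at once if the hinges are forced: the door is pressed on the clock with more than 40 N (contact force between door and clock above 40 N).
It fails at once if the door touches or is dropped on the bench (height (world z) of door below 0.012 m).
It fails at once if a bystander is disturbed (moved by more than 15 mm) (distance of any of driver_stand, movement_holder, spring_bar_tool, domed_watch from where it was at the start of the episode above 0.015 m).
It also fails if it takes over 38 s, if anything falls off the work surface, if the arm or the gripper's body presses on something with over 40 N, if the wrist force passes 120 N, or if a joint passes its speed limit or range.

## Working session

There is one attempt and no reset: what is moved stays moved. The work goes in short steps, Python scripts to look and compute and a shell command to move; the robot and the scene stay as the last step left them, time stands still between calls to the robot, and variables do not carry over. Pictures are saved under pics/ and viewed, at most 10 in all, crops included, and the job is handed in when it is done.

```bash
mkdir -p pics; cat > h.py <<'E'
import numpy as np,cv2
from scipy.spatial.transform import Rotation as R
from cell import arm
def rot(o):
    o=np.array(o,float)
    if o.shape==(3,3): return o
    return R.from_rotvec(o).as_matrix() if o.size==3 else R.from_quat(o).as_matrix()
def ray(c,u,v):
    K=np.array(c["K"]);d=np.linalg.inv(K)@[u,v,1];d=np.array([d[0],-d[1],-d[2]])
    d=rot(c["orientation"])@d;return np.array(c["xyz"]),d/np.linalg.norm(d)
def onz(c,u,v,z):
    o,d=ray(c,u,v);return o+d*(z-o[2])/d[2]
def proj(c,p):
    q=rot(c["orientation"]).T@(np.array(p)-c["xyz"]);k=np.array(c["K"])@[q[0],-q[1],-q[2]];return k[:2]/k[2]
def tri(c1,p1,c2,p2):
    o1,d1=ray(c1,*p1);o2,d2=ray(c2,*p2);A=np.c_[d1,-d2];s=np.linalg.lstsq(A,o2-o1,rcond=None)[0]
    a=o1+s[0]*d1;b=o2+s[1]*d2;return (a+b)/2,np.linalg.norm(a-b)
E
python3 - <<'E'
from h import *
for n in("top","side"):
    im=arm.get_image(n);cv2.imwrite(f"pics/{n}0.png",im[:,:,::-1]);c=arm.calibration(n);print(n,c)
s=arm.observe();print(s)
E
```

```text
top {'K': array([[499.67109205,   0.        , 287.26069744],
       [  0.        , 499.67109205, 213.90713014],
       [  0.        ,   0.        ,   1.        ]]), 'xyz': array([0.36462642, 0.00196451, 1.37725859]), 'orientation': array([ 0.06524524, -0.10116001, -1.57516974])}
side {'K': array([[541.72240928,   0.        , 291.99635832],
       [  0.        , 541.72240928, 211.50965481],
       [  0.        ,   0.        ,   1.        ]]), 'xyz': array([ 1.46815461, -0.03119726,  1.56685738]), 'orientation': array([0.47365639, 0.46178945, 1.48959457])}
{'clock': 0.1, 'joints': array([-1.31461858,  0.43512848,  0.02494289,  1.5739944 , -0.01158071,
        1.13402409, -0.07507973]), 'dq': array([-2.01956080e-03, -1.46393644e-03, -1.39750700e-03, -4.94024076e-03,
        7.11935301e-05, -2.06759002e-03, -7.88373785e-04]), 'joint_efforts': array([ 4.66326484e-03, -6.69129181e+01,  9.88865867e-01, -3.15146935e+01,
       -6.04262017e-02,  3.74568428e-02,  6.64813911e-05]), 'position': array([0.21933311, 0.58475669, 0.22604306]), 'ee_rot': array([-5.60547489e-01, -3.09105650e+00,  2.20628510e-03]), 'force': array([-0.79169614, -0.54742656,  0.22820042]), 'ft_torque': array([-0.05540341, -0.03990818, -0.01245899]), 'gripper_force': 0.0, 'width': 1.0058510744291065}
```

View pics/top0.png

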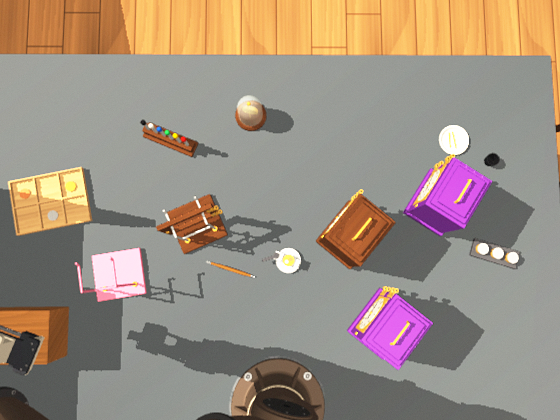

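View pics/side0.png

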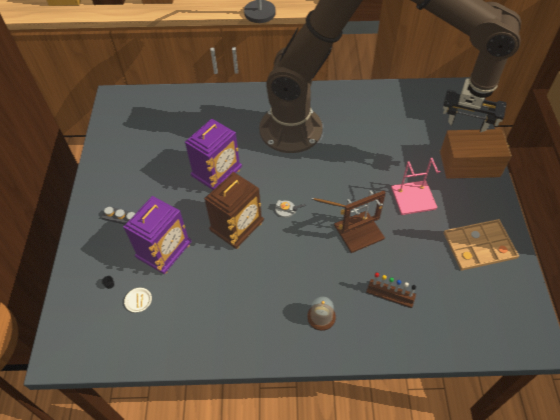

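Top view: the brown stand with the door is at about (192,222), and its look-alike is the pink stand at (118,275). The brown clock is at (357,230), and its look-alikes are the purple clocks at (447,196) and (390,326). I choose brown for both, and check that in a close crop.

```bash
python3 - <<'E'
from h import *
t=cv2.imread("pics/top0.png");s=cv2.imread("pics/side0.png")
f=lambda im,x,y:cv2.resize(im[y:y+75,x:x+100],(400,300),interpolation=cv2.INTER_CUBIC)
cv2.imwrite("pics/crop0.png",np.vstack([np.hstack([f(t,145,185),f(t,305,188)]),np.hstack([f(s,310,183),f(s,190,172)])]))
E
```

```text
(no output)
```

View pics/crop0.png

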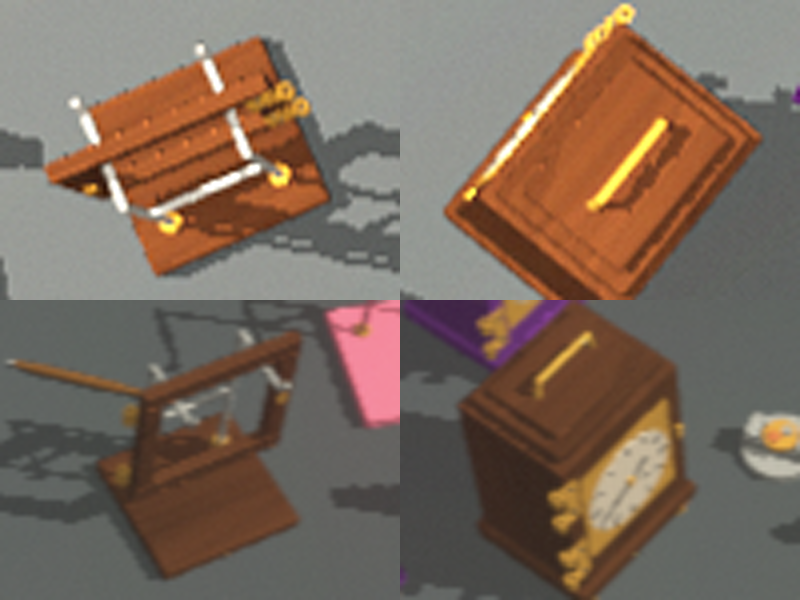

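The crop confirms the choice. The brown door hangs on the brown stand with its knuckles at top px (216,207) and (220,211). The brown clock's knuckles are at top px (456–462,192), and in side they are the four gold blobs at about (331–334,221–243).

```bash
cat >> h.py <<'E'
def say(P,yaw=None):
    """slide units (tool axes) & dr units from the current pose to P (world); yaw = world angle of tool y"""
    s=arm.observe();M=rot(s["ee_rot"]);d=M.T@(np.array(P)-s["position"])/0.3
    print("pos",s["position"].round(4),"t",round(s["clock"],2),"slide tot",d.round(3))
    if yaw is not None:
        z=np.array([0,0,-1.]);best=None
        for k in(0,np.pi):
            y=np.array([np.cos(yaw+k),np.sin(yaw+k),0]);T=np.c_[np.cross(y,z),y,z]
            r=R.from_matrix(M.T@T).as_rotvec()/0.12;print("dr tot",r.round(3),"slide after turn",(T.T@(np.array(P)-s["position"])/0.3).round(3))
E
python3 - <<'E'
from h import *
ct,cs=arm.calibration("top"),arm.calibration("side")
C=lambda x,y:(145+x/4,185+y/4);D=lambda x,y:(310+x/4,183+y/4)
E=lambda x,y:(305+x/4,188+y/4);F=lambda x,y:(190+x/4,172+y/4)
k=tri(ct,C(285,90),cs,D(132,115));print("ktop",k)
a=onz(ct,*C(47,172),.195);b=onz(ct,*C(265,75),.195);print("rail",a,b)
a2=onz(cs,*D(143,97),.195);b2=onz(cs,*D(300,35),.195);print(a2,b2)
print("posts",onz(ct,*C(170,220),.014),onz(ct,*C(280,175),.014))
h=[(605,15),(625,15)];print("clock k top",onz(ct,*E(625,12),.183), onz(cs,*F(165,190),.183))
print("clock top corners",[onz(ct,*E(*p),.218)[:2].round(3) for p in((620,35),(760,140),(450,205))])
print("handle",[onz(ct,*E(*p),.237)[:2].round(3) for p in((595,205),(662,125))])
w=arm.calibration("wrist");s=arm.observe();M=rot(s["ee_rot"]);print("M",M.round(3))
print("cam in tool",M.T@(w["xyz"]-s["position"]),(M.T@rot(w["orientation"])).round(3),w["K"][0])
E
```

```text
ktop (array([0.51100945, 0.15206922, 0.156974  ]), np.float64(0.008815497048263099))
rail [0.45825116 0.28265991 0.195     ] [0.51534381 0.15501077 0.195     ]
[0.52004639 0.16132914 0.195     ] [0.46469626 0.28981084 0.195     ]
posts [0.43943398 0.24189305 0.014     ] [0.46966602 0.16764478 0.014     ]
clock k top [ 0.54550082 -0.45002475  0.183     ] [ 0.54632339 -0.19153837  0.183     ]
clock top corners [array([ 0.526, -0.433]), array([ 0.464, -0.513]), array([ 0.427, -0.329])]
handle [array([ 0.425, -0.407]), array([ 0.471, -0.448])]
M [[-0.936  0.351 -0.   ]
 [ 0.351  0.936 -0.001]
 [-0.    -0.001 -1.   ]]
cam in tool [ 7.29349687e-02  9.62117963e-05 -1.58386025e-01] [[-0.     0.963  0.268]
 [ 1.     0.     0.001]
 [ 0.     0.268 -0.963]] [292.88181054   0.         279.8700298 ]
```

```bash
python3 - <<'E'
from h import *
ct,cs=arm.calibration("top"),arm.calibration("side")
E=lambda x,y:(305+(x-400)/4,188+y/4);F=lambda x,y:(190+(x-400)/4,172+(y-300)/4)
k,e=tri(ct,E(625,10),cs,F(562,490));print("k top",k,e, onz(ct,*E(625,10),.183), onz(cs,*F(562,488),.183))
c=[onz(ct,*E(*p),.218)[:2].round(3) for p in((620,35),(760,140),(450,205))];print(c)
h=[onz(ct,*E(*p),.237)[:2] for p in((595,205),(662,125))];print("handle",h)
for v in(h[1]-h[0],c[0]-c[2]): print(np.degrees(np.arctan2(v[1],v[0])))
g=k[:2]
# look pose: camera 0.14 in front (clock -x), height 0.40; tool y=-43deg
x=np.array([-np.sin(np.radians(-43)),np.cos(np.radians(-43))])
P=np.r_[k[:2]+x*(0.14-0.073),0.29];print(P);say(P,np.radians(-43))
E
```

```text
k top [ 0.54740693 -0.19924204  0.18624818] 0.011534826551480757 [ 0.54765659 -0.2056469   0.183     ] [ 0.54440986 -0.19389769  0.183     ]
[array([ 0.527, -0.196]), array([ 0.465, -0.277]), array([ 0.428, -0.095])]
handle [array([ 0.42662624, -0.17643126]), array([ 0.47243055, -0.21609018])]
-40.88712003178547
-45.57293869768348
[ 0.59310082 -0.15024135  0.29      ]
pos [0.2193 0.5848 0.226 ] t 0.1 slide tot [-2.027 -1.857 -0.21 ]
dr tot [-7.0000e-03  1.2000e-02  1.6354e+01] slide after turn [-0.942  2.582 -0.213]
dr tot [-1.100e-02 -6.000e-03 -9.826e+00] slide after turn [ 0.942 -2.582 -0.213]
```

```bash
python3 -m pendant '{"slide":[[0,0,-0.021],[0,0,-0.021],[0,0,-0.021],[0,0,-0.021],[0,0,-0.021],[0,0,-0.021],[0,0,-0.021],[0,0,-0.021],[0,0,-0.021],[0,0,-0.021]],"dr":[[0,0,1],[0,0,1],[0,0,1],[0,0,1],[0,0,1],[0,0,1],[0,0,1],[0,0,1],[0,0,1],[0,0,1]],"claw":[1,1,1,1,1,1,1,1,1,1]}' 20; python3 -c "
from h import *
say([.5931,-.1502,.29],np.radians(-43))"
```

```text
clock: 1.1
position: [0.2193, 0.5849, 0.2895]
ee_rot: [2.213, 2.229, -0.001]
force: [-0.1, -0.7, 0.2]
width: 0.998
gripper_force: 0.0
pos [0.2193 0.5849 0.2895] t 1.1 slide tot [-2.459  1.229  0.   ]
dr tot [1.000e-03 8.000e-03 6.312e+00] slide after turn [-9.430e-01  2.582e+00 -2.000e-03]
dr tot [-1.0000e-02  1.0000e-03 -1.9868e+01] slide after turn [ 9.430e-01 -2.582e+00 -2.000e-03]
```

```bash
python3 -m pendant '{"slide":[[-0.145,0.0725,0],[-0.145,0.0725,0],[-0.145,0.0725,0],[-0.145,0.0725,0],[-0.145,0.0725,0],[-0.145,0.0725,0],[-0.145,0.0725,0],[-0.145,0.0725,0],[-0.145,0.0725,0],[-0.145,0.0725,0]],"dr":[[0,0,0],[0,0,0],[0,0,0],[0,0,0],[0,0,0],[0,0,0],[0,0,0],[0,0,0],[0,0,0],[0,0,0]],"claw":[1,1,1,1,1,1,1,1,1,1]}' >/dev/null
python3 -m pendant '{"slide":[[-0.145,0.0725,0],[-0.145,0.0725,0],[-0.145,0.0725,0],[-0.145,0.0725,0],[-0.145,0.0725,0],[-0.145,0.0725,0],[-0.14,0.0725,0],[0,0,0],[0,0,0],[0,0,0]],"dr":[[0,0,0],[0,0,0],[0,0,0],[0,0,0],[0,0,0],[0,0,0],[0,0,1],[0,0,1],[0,0,1],[0,0,1]],"claw":[1,1,1,1,1,1,1,1,1,1]}' >/dev/null
python3 -m pendant '{"slide":[[0,0,0],[0,0,0],[0,0,0],[0,0,0]],"dr":[[0,0,1],[0,0,1],[0,0,0.31],[0,0,0]],"claw":[1,1,1,1]}'
python3 - <<'E'
from h import *
import pickle
say([.5931,-.1502,.29],np.radians(-43))
c=arm.calibration("wrist");im=arm.get_image("wrist");pickle.dump((c,im),open("w1.pkl","wb"))
cv2.imwrite("pics/w1.png",im[:,:,::-1]);print(proj(c,[.547,-.2,.183]))
E
```

```text
clock: 3.5
position: [0.5978, -0.1481, 0.2892]
ee_rot: [-2.878, -1.26, 0.001]
force: [0.7, -0.5, -0.5]
width: 1.001
gripper_force: 0.0
pos [ 0.5978 -0.1481  0.2892] t 3.5 slide tot [-0.016 -0.007 -0.002]
dr tot [-0.006  0.005  0.041] slide after turn [-0.016 -0.007 -0.003]
dr tot [-8.0000e-03 -9.0000e-03 -2.6139e+01] slide after turn [ 0.016  0.007 -0.003]
[278.7105203  283.18731843]
```

View pics/w1.png

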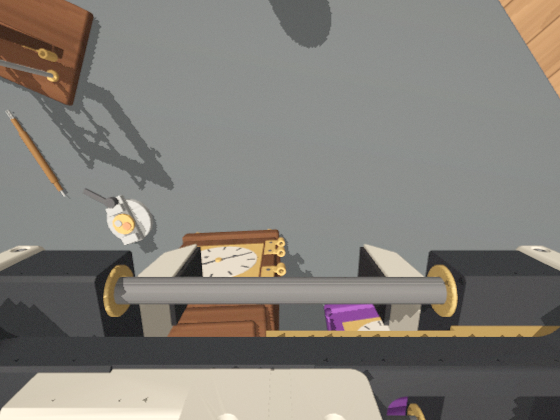

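The wrist view shows the brown clock's front. The lower knuckles are at (281,243) and (281,252) and the upper one at (281,271), with the top of the upper hinge behind the gripper rod. I'll shift towards the clock and take two views.

```bash
python3 -m pendant '{"slide":[[-0.1,0,0],[-0.1,0,0],[0,0,0],[0,0,0],[0,0,0]],"dr":[[0,0,0],[0,0,0],[0,0,0],[0,0,0],[0,0,0]],"claw":[1,1,1,1,1]}'
python3 - <<'E'
from h import *
import pickle
c=arm.calibration("wrist");im=arm.get_image("wrist");pickle.dump((c,im),open("w2.pkl","wb"))
E
python3 -m pendant '{"slide":[[-0.07,0.12,0],[-0.06,0.12,0],[0,0,0],[0,0,0],[0,0,0]],"dr":[[0,0,0],[0,0,0],[0,0,0],[0,0,0],[0,0,0]],"claw":[1,1,1,1,1]}'
python3 - <<'E'
from h import *
import pickle
c=arm.calibration("wrist");im=arm.get_image("wrist");pickle.dump((c,im),open("w3.pkl","wb"))
out=[]
for n in(2,3):
    c,im=pickle.load(open(f"w{n}.pkl","rb"));u=proj(c,[.548,-.2,.12]).astype(int);x,y=max(u[0]-50,0),max(u[1]-60,0);print(n,x,y,c["xyz"])
    out.append(cv2.resize(im[y:y+120,x:x+80,::-1],(400,600),interpolation=cv2.INTER_CUBIC))
cv2.imwrite("pics/w23.png",np.hstack(out))
E
```

```text
clock: 4.05
position: [0.5579, -0.1915, 0.2896]
ee_rot: [-2.876, -1.263, -0.001]
force: [-0.1, 0.4, 0.5]
width: 1.001
gripper_force: 0.0
clock: 4.6
position: [0.5842, -0.2685, 0.2893]
ee_rot: [-2.876, -1.262, 0.0]
force: [0.6, 0.5, -0.4]
width: 1.003
gripper_force: 0.0
2 229 149 [ 0.60569467 -0.13819447  0.44802788]
3 165 116 [ 0.63212967 -0.21522206  0.44770188]
```

View pics/w23.png

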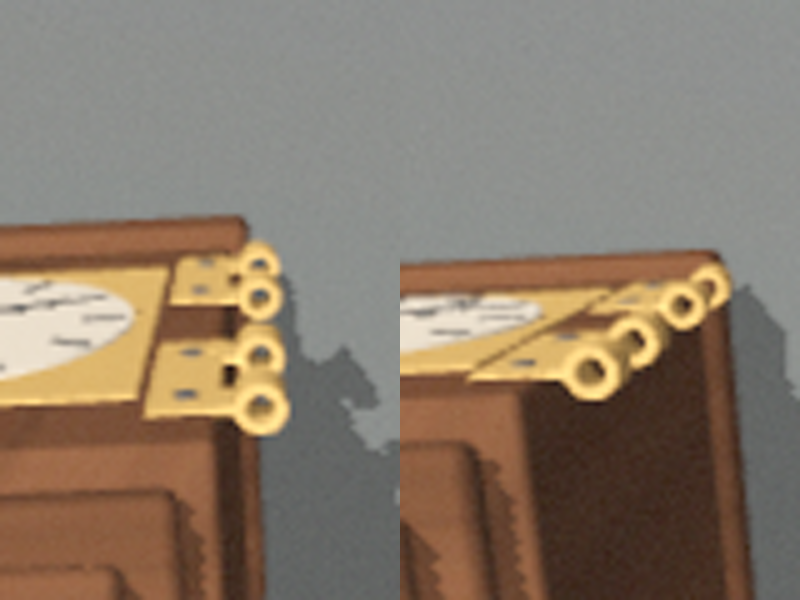

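Both views show the four knuckle rings clearly. View 2 holes are at crop (262,406), (261,354), (260,297), (260,262). View 3 holes are at crop (194,371), (234,338), (283,303), (311,284).

```bash
python3 - <<'E'
from h import *
import pickle
Z=[.183,.149,.097,.063];L={2:(229,149,[(262,406),(261,354),(260,297),(260,262)]),3:(165,116,[(194,371),(234,338),(283,303),(311,284)])}
px={}
for n,(x,y,p) in L.items():
    c,im=pickle.load(open(f"w{n}.pkl","rb"));px[n]=[((a+.5)/5-.5+x,(b+.5)/5-.5+y) for a,b in p]
    print(n,[onz(c,*q,z).round(4)[:2] for q,z in zip(px[n],Z)])
c2,c3=[pickle.load(open(f"w{n}.pkl","rb"))[0] for n in(2,3)]
for i in range(4): print(tri(c2,px[2][i],c3,px[3][i]))
# clock front face direction: front plinth edge at the bottom (crop view2 left) and top-front edge z=.218 via hough of wood
ct=arm.calibration("top");s=arm.observe();print(s["clock"])
say([.489,.221,.33],np.radians(24))
t=cv2.imread("pics/top0.png");m=((t[:,:,2]>200)&(t[:,:,0]<110)&(t[:,:,1]>120)).astype(np.uint8)
m[:,:]*=1;r=m[205:250,340:380];ys,xs=np.nonzero(r)
v=cv2.fitLine(np.c_[xs+340,ys+205].astype(np.float32),cv2.DIST_HUBER,0,.01,.01).ravel();a=onz(ct,v[2],v[3],.235);b=onz(ct,v[2]+20*v[0],v[3]+20*v[1],.235)
print("handle mid",a,len(xs),"ang",np.degrees(np.arctan2(*(b-a)[1::-1])))
E
```

```text
2 [array([ 0.547 , -0.2036]), array([ 0.5472, -0.2033]), array([ 0.5468, -0.2036]), array([ 0.5476, -0.2028])]
3 [array([ 0.5471, -0.204 ]), array([ 0.5472, -0.2034]), array([ 0.5472, -0.2034]), array([ 0.5479, -0.2037])]
(array([ 0.54673786, -0.20390568,  0.18180773]), np.float64(4.600417646603613e-05))
(array([ 0.54715342, -0.2033379 ,  0.14871484]), np.float64(6.2812795515794725e-06))
(array([ 0.54707693, -0.2034602 ,  0.09740751]), np.float64(0.00046813934578938634))
(array([ 0.54695471, -0.20356968,  0.05845045]), np.float64(1.3525619912960855e-05))
4.65
pos [ 0.5843 -0.2682  0.2895] t 4.65 slide tot [ 0.986 -1.337 -0.133]
dr tot [-3.000e-03 -9.000e-03 -9.682e+00] slide after turn [ 1.619  0.373 -0.135]
dr tot [-1.0000e-02  4.0000e-03  1.6498e+01] slide after turn [-1.619 -0.373 -0.135]
handle mid [ 0.45105324 -0.19480485  0.235     ] 107 ang -40.05546576882559
```

```bash
python3 -m pendant '{"slide":[[0.095,-0.115,0],[0.095,-0.115,0],[0.095,-0.115,0],[0.095,-0.115,0],[0.095,-0.115,0],[0.095,-0.115,0],[0.095,-0.115,0],[0.095,-0.115,0],[0.095,-0.115,0],[0,0,-0.03]],"dr":[[0,0,0],[0,0,0],[0,0,0],[0,0,0],[0,0,0],[0,0,0],[0,0,0],[0,0,0],[0,0,0],[0,0,-0.97]],"claw":[1,1,1,1,1,1,1,1,1,1]}' >/dev/null
python3 -m pendant '{"slide":[[0,0,0],[0,0,0],[0,0,0],[0,0,0],[0,0,0],[0,0,0],[0,0,0],[0,0,0],[0,0,0],[0,0,0]],"dr":[[0,0,-0.97],[0,0,-0.97],[0,0,-0.97],[0,0,-0.97],[0,0,-0.97],[0,0,-0.97],[0,0,-0.97],[0,0,-0.97],[0,0,-0.97],[0,0,0]],"claw":[1,1,1,1,1,1,1,1,1,1]}'
python3 -m pendant '{"slide":[[0,0,0],[0,0,0]],"dr":[[0,0,0],[0,0,0]],"claw":[1,1]}'
python3 - <<'E'
from h import *
import pickle
c=arm.calibration("wrist");im=arm.get_image("wrist");pickle.dump((c,im),open("w4.pkl","wb"))
cv2.imwrite("pics/w4.png",cv2.resize(im[:300,:,::-1],(800,429),interpolation=cv2.INTER_CUBIC))
say([.53,.13,.3],np.radians(24))
E
```

```text
clock: 6.65
position: [0.5289, 0.1302, 0.299]
ee_rot: [-1.706, -2.638, -0.001]
force: [-0.1, -1.0, 0.3]
width: 1.006
gripper_force: 0.0
clock: 6.85
position: [0.5293, 0.1296, 0.2988]
ee_rot: [-1.714, -2.633, -0.0]
force: [-0.6, -0.4, 1.2]
width: 1.001
gripper_force: 0.0
pos [0.5294 0.1295 0.2988] t 6.9 slide tot [ 0.001  0.003 -0.004]
dr tot [ 0.001 -0.001 -0.013] slide after turn [ 0.001  0.003 -0.004]
dr tot [-1.0000e-03 -1.0000e-03  2.6166e+01] slide after turn [-0.001 -0.003 -0.004]
```

View pics/w4.png

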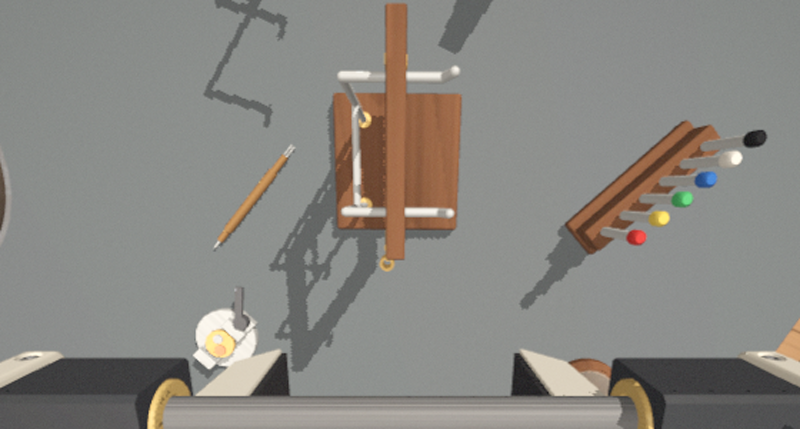

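The wrist view looks along the door. The rail runs from view (396,5) to (396,259), the knuckle ring is at (387,264), the arms cross at rows 76 and 212, and the bystanders are well clear.

```bash
python3 - <<'E'
from h import *
import pickle
c,im=pickle.load(open("w4.pkl","rb"));h=im.astype(int)
w=(h[:,:,0]-h[:,:,2]>35)
P=[]
for r in list(range(8,46))+list(range(164,179)):
    xs=np.nonzero(w[r,262:292])[0]+262
    if 8<len(xs)<20: P.append(((xs[0]+xs[-1])/2,r,len(xs)))
P=np.array(P);print(len(P),P[::6])
Q=np.array([onz(c,u,v,.195) for u,v,_ in P])
l=cv2.fitLine(Q[:,:2].astype(np.float32),cv2.DIST_HUBER,0,.001,.001).ravel();d=l[:2]*np.sign(l[0]);print("rail ang",np.degrees(np.arctan2(d[1],d[0])))
e0,e1=[onz(c,396.5/1.4286-.3,v/1.4286-.3,.195) for v in(4.5,259.5)];print("ends",e0,e1,np.linalg.norm(e1-e0))
p=l[2:]
k=onz(c,387.3/1.4286-.3,264.3/1.4286-.3,.171)[:2];print("k",k)
x=np.array([d[1],-d[0]]) # door x = y rotated -90
print("k offset from rail line in door x (exp 6mm)",(k-p)@x)
s=(k-p)@d; mid=p+d*((e0[:2]+e1[:2])/2-p)@d if 0 else p+d*(((e0[:2]+e1[:2])/2-p)@d)
print("mid",mid,"k along from mid (exp 76.5)",(k-mid)@d)
g=k-d*.0765-x*.006;print("grip from k",g)
E
```

```text
53 [[277.    8.   15. ]
 [277.   14.   15. ]
 [277.   20.   15. ]
 [277.   26.   15. ]
 [277.   32.   15. ]
 [277.   38.   17. ]
 [277.   44.   17. ]
 [276.  168.   13. ]
 [275.5 174.   14. ]]
rail ang -66.71392
ends [0.4578865  0.28426094 0.195     ] [0.51374859 0.1571973  0.195     ] 0.1388010877750324
k [0.51061082 0.14804734]
k offset from rail line in door x (exp 6mm) 0.005316113511305905
mid [0.48522698 0.22047495] k along from mid (exp 76.5) 0.07656262766062981
grip from k [0.48587992 0.22068777]
```

```bash
python3 -m pendant '{"slide":[[0.11,0,0],[0.11,0,0],[0.11,0,0.05],[0,0,0.05],[0,0,0]],"dr":[[0,0,0.1],[0,0,0],[0,0,0],[0,0,0],[0,0,0]],"claw":[1,1,1,1,1]}'; python3 -c "
from h import *
say([.4857,.2206,.167],np.radians(23.3))"
```

```text
clock: 7.4
position: [0.4885, 0.2207, 0.2671]
ee_rot: [-1.725, -2.624, 0.005]
force: [-0.6, -0.1, 0.5]
width: 0.998
gripper_force: 0.0
pos [0.4885 0.2207 0.2671] t 7.4 slide tot [ 0.004 -0.008  0.334]
dr tot [-0.026  0.004  0.011] slide after turn [ 0.003 -0.009  0.334]
dr tot [-7.0000e-03 -4.1000e-02 -2.6169e+01] slide after turn [-0.003  0.009  0.334]
```

```bash
python3 -m pendant '{"slide":[[0.003,-0.009,0.1],[0,0,0.1],[0,0,0.1],[0,0,0.034],[0,0,0],[0,0,0]],"dr":[[0,0,0],[0,0,0],[0,0,0],[0,0,0],[0,0,0],[0,0,0]],"claw":[1,1,1,1,1,1]}'; python3 -m pendant '{"slide":[[0,0,0],[0,0,0],[0,0,0],[0,0,0],[0,0,0],[0,0,0],[0,0,0],[0,0,0]],"dr":[[0,0,0],[0,0,0],[0,0,0],[0,0,0],[0,0,0],[0,0,0],[0,0,0],[0,0,0]],"claw":[0.5,0.3,0.2,0.15,0.1,0,0,0]}' 30;python3 -c "
from h import *
say([.4857,.2206,.167],np.radians(23.3))"
```

```text
clock: 8.0
position: [0.4883, 0.2195, 0.1699]
ee_rot: [1.728, 2.623, 0.002]
force: [0.1, -0.3, -0.2]
width: 1.004
gripper_force: 0.0
clock: 8.8
position: [0.4872, 0.2197, 0.1685]
ee_rot: [-1.727, -2.624, 0.0]
force: [-0.4, -0.2, 0.8]
width: 0.354
gripper_force: 0.0
pos [0.4872 0.2197 0.1685] t 8.8 slide tot [ 0.005 -0.003  0.005]
dr tot [-0.  0.  0.] slide after turn [ 0.005 -0.003  0.005]
dr tot [-0.000e+00 -1.000e-03 -2.618e+01] slide after turn [-0.005  0.003  0.005]
```

```bash
python3 -m pendant '{"slide":[[0.003,-0.003,0],[0,0,0],[0,0,0],[0,0,0],[0,0,0],[0,0,0],[0,0,0],[0,0,0]],"dr":[[0,0,0],[0,0,0],[0,0,0],[0,0,0],[0,0,0],[0,0,0],[0,0,0],[0,0,0]],"claw":[0,0,0,0,0,0,0,0]}' 30
```

```text
clock: 9.6
position: [0.486, 0.2202, 0.1685]
ee_rot: [-1.727, -2.624, 0.0]
force: [-0.3, 0.8, 0.3]
width: 0.129
gripper_force: 30.0
```

```bash
python3 -m pendant '{"slide":[[0,0,-0.02],[0,0,-0.04],[0,0,-0.05],[0,0,-0.05],[0,0,-0.05],[0,0,-0.04],[0,0,0],[0,0,0],[0,0,0]],"dr":[[0,0,0],[0,0,0],[0,0,0],[0,0,0],[0,0,0],[0,0,0],[0,0,0],[0,0,0],[0,0,0]],"claw":[0,0,0,0,0,0,0,0,0]}'
python3 - <<'E'
from h import *
import pickle
c=arm.calibration("wrist");s=arm.observe();im=arm.get_image("wrist");pickle.dump((c,im,s),open("w5.pkl","wb"))
si=arm.get_image("side");x,y=300,130
a=cv2.resize(si[y:y+110,x:x+110,::-1],(400,400),interpolation=cv2.INTER_CUBIC)
cv2.imwrite("pics/w5.png",np.hstack([cv2.resize(im[:400,80:480,::-1],(400,400)),a]))
E
```

```text
clock: 10.5
position: [0.4855, 0.22, 0.2429]
ee_rot: [-1.727, -2.624, 0.002]
force: [0.1, -0.5, -2.9]
width: 0.126
gripper_force: 30.0
```

View pics/w5.png

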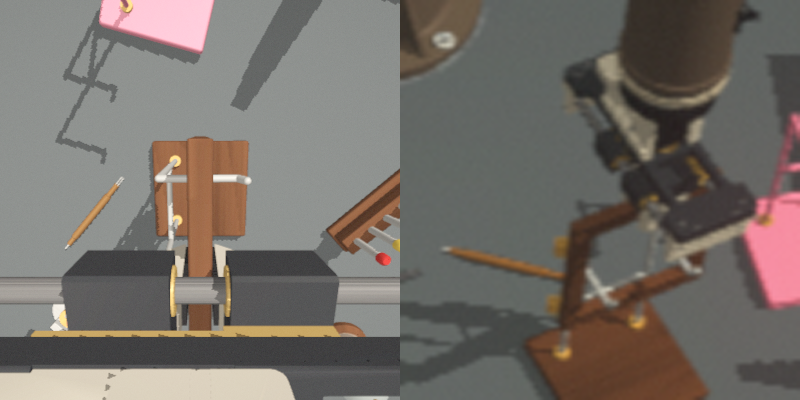

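The door is lifted clear, and the arms pass through its opening without touching. In the wrist view the rail is centred at column about 280, with its far end at row 137.

```bash
python3 - <<'E'
from h import *
import pickle
c,im,s=pickle.load(open("w5.pkl","rb"));M=rot(s["ee_rot"]);h=im.astype(int);p=s["position"]
f=lambda u,v,z:M.T@(onz(c,u,v,z)-p)
zt=p[2]+.195-.1685
g=cv2.cvtColor(im,cv2.COLOR_RGB2GRAY).astype(int)
for r in(145,160,170,195,210,225,240):
    d=np.abs(np.diff(g[r,255:305]));i=np.sort(np.argsort(d)[-4:])+255.5
    print(r,i,[(f(u,r,zt)*1e3).round(1)[:2] for u in i])
w=h[:,278:284,0]-h[:,278:284,2];print("end rows",w[128:150].mean(1).round(0), (f(281,137,zt)*1e3).round(1))
# knuckle in tool frame from pre-grasp measurement, TCP at grasp .486,.2202
k=np.array([.5106,.1480]);print("k tool",(M.T@np.r_[k-[.486,.2202],0]*1e3).round(1))
E
```

```text
145 [265.5 267.5 268.5 292.5] [array([68., -7.]), array([68. , -6.1]), array([68. , -5.7]), array([68. ,  4.8])]
160 [256.5 259.5 260.5 261.5] [array([ 61.5, -11.1]), array([61.5, -9.7]), array([61.5, -9.3]), array([61.5, -8.8])]
170 [265.5 267.5 268.5 291.5] [array([57.1, -7.1]), array([57.1, -6.2]), array([57.1, -5.8]), array([57.1,  4.5])]
195 [266.5 268.5 269.5 291.5] [array([45.7, -6.8]), array([45.7, -5.9]), array([45.7, -5.4]), array([45.7,  4.6])]
210 [266.5 268.5 291.5 294.5] [array([38.6, -6.9]), array([38.6, -6. ]), array([38.6,  4.7]), array([38.6,  6.1])]
225 [256.5 258.5 259.5 266.5] [array([ 31.3, -11.7]), array([ 31.3, -10.8]), array([ 31.3, -10.3]), array([31.3, -7. ])]
240 [266.5 293.5 297.5 302.5] [array([23.8, -7.1]), array([23.8,  5.8]), array([23.8,  7.7]), array([23.8, 10.1])]
end rows [-0. -1.  0. -0. -0. -1. -1.  3. 33. 64. 72. 87. 86. 86. 84. 84. 84. 84.
 84. 83. 84. 83.] [ 71.4  -0.2 -26.5]
k tool [-76.  -6.   0.]
```

```bash
python3 -m pendant '{"slide":[[0,0.06,0],[0,0.1,0],[0,0.12,0],[0,0.12,-0.02],[0,0.08,-0.05],[0,0,-0.05]],"dr":[[0,0,0],[0,0,0],[0,0,0],[0,0,0],[0,0,0],[0,0,0]],"claw":[0,0,0,0,0,0]}';python3 -c "
from h import *
t=np.radians(-40)
P=np.r_[.6009,-.1488,.27]+.06*np.array([-np.sin(t),np.cos(t),0]);print(P);say(P,t)"
```

```text
clock: 11.2
position: [0.62, 0.2782, 0.2778]
ee_rot: [1.726, 2.625, -0.004]
force: [-0.3, -0.4, -3.1]
width: 0.124
gripper_force: 30.0
[ 0.63946726 -0.10283733  0.27      ]
pos [0.62   0.2782 0.2778] t 11.2 slide tot [-1.192 -0.444  0.028]
dr tot [-5.000e-03  1.900e-02  9.212e+00] slide after turn [-0.931  0.866  0.026]
dr tot [-2.2000e-02 -6.0000e-03 -1.6968e+01] slide after turn [ 0.931 -0.866  0.026]
```

```bash
python3 -m pendant '{"slide":[[-0.06,-0.022,0],[-0.13,-0.049,0],[-0.13,-0.049,0],[-0.13,-0.049,0],[-0.13,-0.049,0],[-0.13,-0.049,0],[-0.13,-0.049,0],[-0.13,-0.049,0],[-0.13,-0.049,0],[-0.09,-0.03,0]],"dr":[[0,0,0],[0,0,0],[0,0,0],[0,0,0],[0,0,0],[0,0,0],[0,0,0],[0,0,0],[0,0,0],[0,0,0]],"claw":[0,0,0,0,0,0,0,0,0,0]}' >/dev/null
python3 -m pendant '{"slide":[[0,0,0],[0,0,0],[0,0,0],[0,0,0],[0,0,0],[0,0,0],[0,0,0],[0,0,0],[0,0,0],[0,0,0]],"dr":[[0,0,0.6],[0,0,1],[0,0,1],[0,0,1],[0,0,1],[0,0,1],[0,0,1],[0,0,1],[0,0,1],[0,0,0.6]],"claw":[0,0,0,0,0,0,0,0,0,0]}' >/dev/null
python3 -m pendant '{"slide":[[0,0,0],[0,0,0],[0,0,0]],"dr":[[0,0,0],[0,0,0],[0,0,0]],"claw":[0,0,0]}';python3 -c "
from h import *
t=np.radians(-40);x=np.array([-np.sin(t),np.cos(t),0]);y=np.array([np.cos(t),np.sin(t),0])
P=np.r_[.5471,-.2035,.1655]+.076*x+.0062*y+.05*x;print(P);say(P,t)"
```

```text
clock: 13.5
position: [0.6368, -0.1037, 0.2793]
ee_rot: [-2.845, -1.331, 0.0]
force: [0.0, -0.7, -2.9]
width: 0.129
gripper_force: 30.0
[ 0.63284071 -0.11096368  0.1655    ]
pos [ 0.6368 -0.1037  0.2793] t 13.5 slide tot [-0.027  0.006  0.379]
dr tot [-0.003 -0.     0.019] slide after turn [-0.027  0.005  0.379]
dr tot [ 0.000e+00 -5.000e-03 -2.616e+01] slide after turn [ 0.027 -0.005  0.379]
```

```bash
python3 -m pendant '{"slide":[[-0.013,0.003,0.06],[-0.013,0.003,0.09],[0,0,0.09],[0,0,0.08],[0,0,0.055],[0,0,0],[0,0,0],[0,0,0]],"dr":[[0,0,0],[0,0,0],[0,0,0],[0,0,0],[0,0,0],[0,0,0],[0,0,0],[0,0,0]],"claw":[0,0,0,0,0,0,0,0]}';python3 - <<'E'
from h import *
t=np.radians(-40);x=np.array([-np.sin(t),np.cos(t),0]);y=np.array([np.cos(t),np.sin(t),0])
P=np.r_[.5471,-.2035,.1655]+.076*x+.0062*y;say(P,t)
o=[]
for n in("side","top"):
    c=arm.calibration(n);im=arm.get_image(n);np.save(n+"6.npy",im);u=proj(c,[.56,-.185,.12]).astype(int);X,Y=u[0]-30,u[1]-30;print(n,X,Y)
    o.append(cv2.resize(im[Y:Y+60,X:X+60,::-1],(400,400),interpolation=cv2.INTER_CUBIC))
cv2.imwrite("pics/p6.png",np.hstack(o))
E
```

```text
clock: 14.3
position: [0.6343, -0.1111, 0.1685]
ee_rot: [2.845, 1.328, 0.003]
force: [-0.2, -0.1, -2.6]
width: 0.133
gripper_force: 30.0
pos [ 0.6343 -0.1111  0.1685] t 14.3 slide tot [-0.17  -0.004  0.01 ]
dr tot [ 0.016 -0.009  0.008] slide after turn [-0.17  -0.004  0.01 ]
dr tot [ 1.4000e-02  2.5000e-02 -2.6172e+01] slide after turn [0.17  0.004 0.01 ]
side 205 204
top 318 159
```

View pics/p6.png

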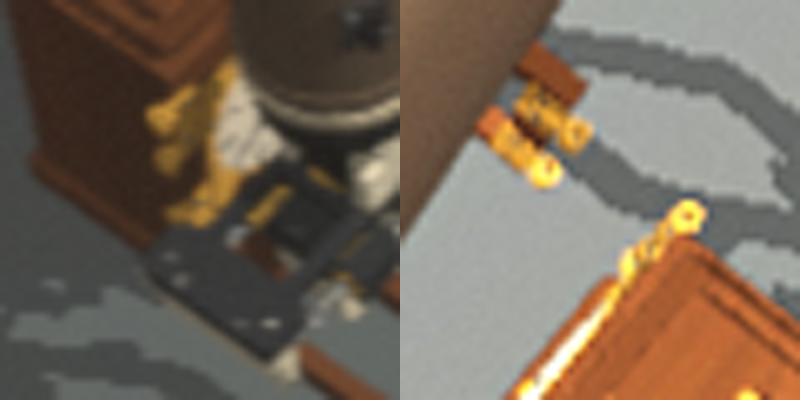

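Top half of the picture: the door's upper knuckle is at crop (577,132) and its lower one at (545,172). The clock's top ring is at (688,215). I'll check these numbers against the plan.

```bash
python3 - <<'E'
from h import *
c=arm.calibration("top");s=arm.observe();M=rot(s["ee_rot"]);p=s["position"];dz=p[2]-.1235
f=lambda a,b,z:onz(c,318+(a-400)/6.667-.4,159+b/6.667-.4,z)
H=f(688,215,.183);print("H top cam",H)
for n,a,b,z in(("up",577,132,dz+.126),("low",545,172,dz+.04)):
    q=f(a,b,z);print(n,q,"tool",(M.T@(q-p)*1e3).round(1),"H-k in tool",(M.T@(H-q)*1e3).round(1))
q=p+M@[-.076,-.006,0];print("pred k",q)
for z in(dz+.126,dz+.04):
    u=proj(c,[q[0],q[1],z]);print("pred crop",(u-[318,159]+.4)*6.667+[400,0])
for z in(.183,.149,.097,.063):print("clock pred",(proj(c,[.5471,-.2035,z])-[318,159]+.4)*6.667+[400,0])
E
```

```text
H top cam [ 0.54680727 -0.20452722  0.183     ]
up [ 0.5796901  -0.16634412  0.17080508] tool [-77.5  -6.2  -2.6] H-k in tool [-50.4  -0.7 -12.3]
low [ 0.57910667 -0.16540037  0.08480508] tool [-77.3  -7.4  83.4] H-k in tool [-50.6   0.5 -98.3]
pred k [ 0.58084268 -0.16531388  0.16820807]
pred crop [574.14863223 128.91838958]
pred crop [544.70043474 167.64368033]
clock pred [685.16695143 214.21400568]
clock pred [669.88896514 228.02613314]
clock pred [648.06317176 247.75783301]
clock pred [634.7094255  259.83034322]
```

```bash
python3 -m pendant '{"slide":[[0,-0.003,0.008],[0,0,0],[-0.03,0,0],[-0.03,0,0],[-0.03,0,0],[-0.02,0,0],[0,0,0],[0,0,0],[0,0,0]],"dr":[[0,0,0],[0,0,0],[0,0,0],[0,0,0],[0,0,0],[0,0,0],[0,0,0],[0,0,0],[0,0,0]],"claw":[0,0,0,0,0,0,0,0,0]}';python3 - <<'E'
from h import *
t=np.radians(-40);x=np.array([-np.sin(t),np.cos(t),0]);y=np.array([np.cos(t),np.sin(t),0])
P=np.r_[.5471,-.2035,.1655]+.0765*x+.0062*y;say(P,t)
E
```

```text
clock: 15.3
position: [0.612, -0.1348, 0.1646]
ee_rot: [-2.846, -1.33, -0.0]
force: [0.2, -0.3, -3.0]
width: 0.13
gripper_force: 30.0
pos [ 0.612  -0.1348  0.1646] t 15.3 slide tot [-0.059  0.002 -0.003]
dr tot [-0.001 -0.003  0.012] slide after turn [-0.059  0.002 -0.003]
dr tot [ 5.0000e-03 -1.0000e-03 -2.6168e+01] slide after turn [ 0.059 -0.002 -0.003]
```

```bash
python3 -m pendant '{"slide":[[0,0.001,-0.003],[-0.015,0,0],[-0.01,0,0],[0,0,0]],"dr":[[0,0,0],[0,0,0],[0,0,0],[0,0,0]],"claw":[0,0,0,0]}'; python3 -m pendant '{"slide":[[-0.01,0,0],[-0.01,0,0],[-0.01,0,0],[-0.004,0,0],[0,0,0],[0,0,0],[0,0,0],[0,0,0]],"dr":[[0,0,0],[0,0,0],[0,0,0],[0,0,0],[0,0,0],[0,0,0],[0,0,0],[0,0,0]],"claw":[0,0,0,0,0,0,0,0]}';python3 - <<'E'
from h import *
t=np.radians(-40);x=np.array([-np.sin(t),np.cos(t),0]);y=np.array([np.cos(t),np.sin(t),0])
P=np.r_[.5471,-.2035,.1655]+.0765*x+.0062*y;say(P,t);print(arm.observe()["force"],arm.observe()["ft_torque"])
o=[]
for n,p in(("side",[.56,-.185,.12]),("top",[.55,-.2,.16])):
    c=arm.calibration(n);im=arm.get_image(n);u=proj(c,p).astype(int);X,Y=u[0]-20,u[1]-20;print(n,X,Y)
    o.append(cv2.resize(im[Y:Y+40,X:X+40,::-1],(400,400),interpolation=cv2.INTER_CUBIC))
cv2.imwrite("pics/p7.png",np.hstack(o))
E
```

```text
clock: 15.7
position: [0.6066, -0.142, 0.1656]
ee_rot: [2.847, 1.327, -0.0]
force: [-0.1, -0.4, -2.8]
width: 0.131
gripper_force: 30.0
clock: 16.5
position: [0.6006, -0.1489, 0.1655]
ee_rot: [-2.846, -1.329, -0.0]
force: [-0.1, 0.8, -2.0]
width: 0.13
gripper_force: 30.0
pos [ 0.6006 -0.1489  0.1655] t 16.5 slide tot [ 0.001  0.001 -0.   ]
dr tot [-0.001 -0.001  0.009] slide after turn [ 0.001  0.001 -0.   ]
dr tot [ 1.0000e-03 -1.0000e-03 -2.6171e+01] slide after turn [-0.001 -0.001 -0.   ]
[-0.14664521  0.76559406 -1.96000056] [-0.06659522  0.11202968  0.02759582]
side 215 214
top 337 170
```

View pics/p7.png

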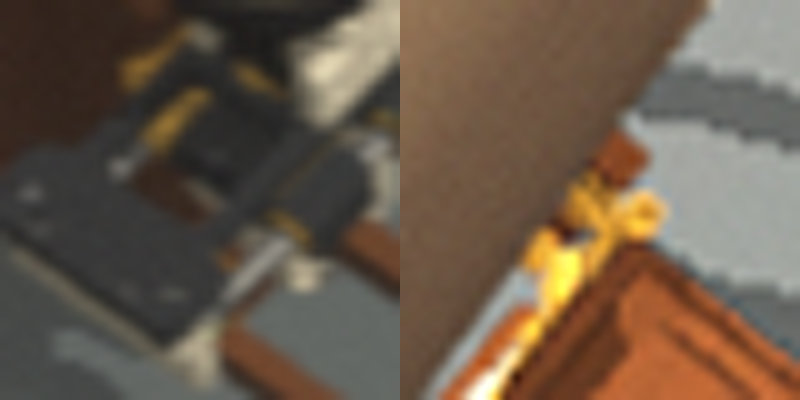

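The top view shows the door leaf meeting the hinge line, with its knuckles tucked under the clock's top ring at (645,215). The last vertical force read slightly low, so I'll check for contact with a few still rows.

```bash
for i in 1 2 3 4 5 6; do python3 -m pendant '{"slide":[[0,0,0]],"dr":[[0,0,0]],"claw":[0]}' | grep -E "force:|position" | tr '\n' ' '; python3 -c "
from h import *
print(arm.observe()['ft_torque'].round(3))"; done
```

```text
position: [0.6005, -0.149, 0.1655] force: [0.0, 0.4, -2.8] gripper_force: 30.0 [-0.108  0.085 -0.004]
position: [0.6005, -0.1491, 0.1655] force: [-0.7, -0.2, -2.7] gripper_force: 30.0 [-0.091  0.119  0.068]
position: [0.6005, -0.1491, 0.1655] force: [-0.2, 0.6, -2.1] gripper_force: 30.0 [-0.078  0.117 -0.   ]
position: [0.6005, -0.1491, 0.1655] force: [0.6, -0.1, -2.7] gripper_force: 30.0 [-0.107  0.127 -0.025]
position: [0.6005, -0.1491, 0.1655] force: [0.8, 0.3, -3.3] gripper_force: 30.0 [-0.099  0.102 -0.044]
position: [0.6005, -0.1491, 0.1655] force: [-1.0, 0.1, -2.9] gripper_force: 30.0 [-0.064  0.128 -0.002]
```

```bash
python3 -c "
from h import *
print(arm.sign_off())"
```

```text
the job is handed in; nothing more can be done
None
```

I handed the job in with the door held free at the clock, about 90° open. By camera measurement its knuckles are within about 1 mm of the hinge line sideways, and the heights follow from the given dimensions. The wrist force showed no sign of the door bearing on the clock, but no verdict came back after hand-in.

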